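Set out the closed cartons on the dispatch trays

TASK

Four cartons on the packing bench are closed and finished. Lay each in the shallow tray made for its outline (the long one in the long tray, the wide flat one in the wide tray, the tall one upright in the square tray), sitting flat inside the rim, and put the small carton centred on top of the flat one in its tray, long sides parallel. Set them down without letting them drop, and leave the open cartons where they stand.

Things in the scene. Friction and masses are not known exactly. Their poses are not given: they have to be found in the camera images.
- carton_long: Long closed carton, 124 x 48 x 48 mm high, 130 to 250 g. Stiff closed box, white sides with green upper part and top (all closed cartons have the same print). Origin: centre of the underside; x along its longer side, y across, z up.
- carton_flat: Wide flat closed carton, 100 x 66 x 34 mm high, 100 to 210 g. Stiff closed box, white sides with green upper part and top (all closed cartons have the same print). Origin: centre of the underside; x along its longer side, y across, z up.
- carton_tall: Tall closed carton with square top, 60 x 60 x 78 mm high, 110 to 230 g. Stiff closed box, white sides with green upper part and top (all closed cartons have the same print). Origin: centre of the underside; x and y along its sides, z up.
- carton_small: Smallest closed carton, 64 x 44 x 40 mm high, 45 to 100 g. Stiff closed box, white sides with green upper part and top (all closed cartons have the same print). Origin: centre of the underside; x along its longer side, y across, z up.
- tray_long: Long shallow tray, 152 x 76 mm outside, 144 x 68 mm inside. Fixed to the bench. Grey floor 3 mm thick inside a steel rim 4 mm wide whose top is 9 mm above the bench. Origin: centre of the underside, at bench height; x along its longer side.
- tray_wide: Wide shallow tray, 128 x 94 mm outside, 120 x 86 mm inside. Fixed to the bench. Grey floor 3 mm thick inside a steel rim 4 mm wide whose top is 9 mm above the bench. Origin: centre of the underside, at bench height; x along its longer side.
- tray_square: Square shallow tray, 88 x 88 mm outside, 80 x 80 mm inside. Fixed to the bench. Grey floor 3 mm thick inside a steel rim 4 mm wide whose top is 9 mm above the bench. Origin: centre of the underside, at bench height; x and y along its sides.
- open_a: Open, empty carton, 66 x 66 mm, walls 46 mm high, four flaps standing up and outwards to 72 mm high and about 95 mm across. Loose, stands among the others; leave alone. Origin: centre of the underside.
- open_b: Open, empty carton, 90 x 60 mm, walls 46 mm high, four flaps standing up and outwards to 72 mm high, about 120 x 90 mm across. Loose, stands at the robot's left; leave alone. Origin: centre of the underside.
Mind the look-alikes: they are no part of the job. Leave any pink or yellow look-alike of the tray_long alone.

How it is judged:
By the outcome, as a careful person would: the job done as asked, in the order asked, and still so for the second after the job is handed in, with the robot touching nothing.
It also fails if it takes over 120 s, if anything falls off the work surface, if the arm or the gripper's body presses on something with over 40 N, if the wrist force passes 120 N, or if a joint passes its speed limit or range.

ROBOT

A 6-joint arm with a two-finger parallel gripper is mounted at the origin on the work surface. World frame = base frame: x ahead of the robot, y to its left, z up, the work surface at z = 0. Lengths are in mm, angles in rad, forces in N, time in s.
With the tool pointing down it reaches from about 400 to 925 mm from the base axis. Payload 12.5 kg.
Tool frame: the origin (TCP) lies midway between the tips of the shut fingers; the grasp point (between the pads) lies 19 mm behind it; z points along the fingers, y is the line along which they close (so a half turn about z gives the same grasp; the last joint's range is limited). The gripper opens to 95 mm and grips with 3 to 60 N. Pads are 20 mm wide; open, the fingers measure 119 mm over their backs; the gripper's body (75 mm by 180 mm) begins 59 mm behind the grasp point.
Start: joints at [-1.286, 0.491, 1.559, -0, 1.092, -0.106], TCP at [238.104, -577.887, 214.661] pointing down, gripper open.
Joint ranges: [-3.1, 3.1], [-0.84, 2.19], [0.05, 2.79], [-1.13, 4.28], [0.06, 2.93], [-2.69, 2.69]. Speed limits (rad/s): [2.22, 2.22, 2.79, 3.14, 3.14, 3.14].

INTERFACE

Orientations are given as [roll, pitch, yaw] about the fixed x, y, z axes, in that order (R = Rz(yaw) Ry(pitch) Rx(roll)).
In Python, from cell import * gives the robot as it stands.
- The arm moves only by the tool servo_tool, never from a script. Its argument "moves" is one flat list of numbers, 5 for each row, row after row: the shift along the world's x, y, z as a fraction of full scale, then the turn about the world's z as a fraction of full scale, then the opening, from 0 (shut) to 1 (fully open). A call has 1 to 12 rows; each row is the pose to reach, as a shift and turn from the pose commanded when the call began, turning the shorter way round; what a row does not reach only later rows make up. Full scale, the value 1, is 400 mm for a shift and 180 degrees for a turn. A row lasts 1/12 s, in which the tool goes at most 41.7 mm and 7.16 degrees, less where a joint would pass 70% of its speed; a pose out of reach is approached as far as the arm can. A call with a number of a shift or a turn outside -1 to 1 is refused whole. A call with a gripper value outside its range is refused whole. The fingers move at their own pace and stop on an object; the grip force is fixed at half the most. Time passes only in rows, so rows that repeat a pose let the fingers close. It gives the time, the measured TCP pose, the force, the opening and the grip force at its end, in the units of the state.
- state(): the state, without advancing time (a new reading comes with each control period).
- read_camera(name): name is "scene" or "top" or "wrist"; returns (picture, depth): 384x512x3 uint8, blue, green, red; 384x512 float32, mm along the optical axis (not along the pixel's ray), 0 where there is no reading.
- get_calibration(name): a dict with "K" (3x3 intrinsics, pixels), "R" (3x3) and "t" (3): a world point X has camera coordinates R X + t. Camera axes: x right, y down, z forward; pixel columns grow to the right and rows downward; lengths in mm; the calibration is good to about 2 mm. The wrist camera is an equidistant fisheye: a pixel r from the principal point sees the ray r / f radians off the axis. A picture is of the moment at which its call begins: read the wrist's pose just before it. get_calibration takes no time and is no camera call; for the wrist camera it gives the pose at the moment of the call.
- job_done(): hands the job in; it is judged then, once.
The state is a dict: "t": time; "joints": joint angles; "qvel": joint speeds; "tau": joint torques, N m; "eef_pos": TCP position; "tcp_rot": TCP orientation; "ft_force": force on the tool from outside, world axes, zero at the start; "moment": the same for the moment, N m; "opening": opening from 0.0 (shut) to 1.0 (fully open); "grip_force": force on a finger pad.
Only numpy, scipy, OpenCV 4.12 (cv2) and the standard library are available. Lean on these libraries where they do the work, as an engineer would, in place of code of your own. Each camera call takes 0.05 s, during which the arm holds its last target. There are 200 camera calls.

## Working session

There is one attempt and no reset: what is moved stays moved. The work goes in short steps, Python scripts to look and compute and a tool call to move; the robot and the scene stay as the last step left them, time stands still between calls to the robot, and variables do not carry over. Pictures are saved under pics/ and viewed, at most 14 in all, crops included, and the job is handed in when it is done.

Besides the shell and the picture viewer there is one more tool, called after ">>>" as name(argument=value, ...) on one line, values as JSON. servo_tool: Moves the arm, as the interface text tells. Its arguments: {"type":"object","properties":{"moves":{"type":"array"}},"required":["moves"]}

```bash
mkdir -p pics; ls; python3 - <<'E'
from cell import *
import cv2,numpy as np
for n in("top","scene"):
    p,d=read_camera(n);cv2.imwrite(f"pics/{n}0.png",p if n=="scene" else cv2.resize(p,(800,600)));np.save(f"{n}0.npy",d);np.save(f"{n}0p.npy",p)
    c=get_calibration(n);print(n,c)
s=state();print(s)
E
```

```text
pics
top {'K': array([[499.15007822,   0.        , 244.11238911],
       [  0.        , 499.15007822, 187.93273904],
       [  0.        ,   0.        ,   1.        ]]), 'R': array([[ 0.0204341 , -0.99976365, -0.00742207],
       [-0.99766225, -0.01990582, -0.06537429],
       [ 0.0652111 ,  0.00874058, -0.99783321]]), 't': array([ 103.74780379,  522.10647118, 1586.33340861])}
scene {'K': array([[372.00726955,   0.        , 256.5735936 ],
       [  0.        , 372.00726955, 192.62413758],
       [  0.        ,   0.        ,   1.        ]]), 'R': array([[ 0.43915692,  0.89810441, -0.02344482],
       [ 0.45428976, -0.24450204, -0.85664437],
       [-0.77508839,  0.36555056, -0.5153744 ]]), 't': array([-343.52857565, -177.36304443, 1395.97503133])}
{'t': 0.1, 'joints': array([-1.28559243e+00,  4.91470638e-01,  1.55937581e+00, -3.12955562e-05,
        1.09169850e+00, -1.05595191e-01]), 'qvel': array([-0.00049512, -0.00010997, -0.00078229,  0.00117522,  0.00206479,
        0.00197483]), 'tau': array([ 3.11266995e-03, -6.13622904e+01, -2.58605701e+01,  6.93990639e-02,
        4.69797815e-02, -2.67390129e-05]), 'eef_pos': array([ 238.03714225, -577.66916318,  214.14235399]), 'tcp_rot': array([-3.14064275e+00, -7.27664128e-05,  3.90813488e-01]), 'ft_force': array([0.56586498, 0.1708126 , 0.36681015]), 'moment': array([-0.0179508 ,  0.02981489,  0.0089736 ]), 'grip_force': 0.0, 'opening': 0.9974293835861444}
```

View pics/top0.png

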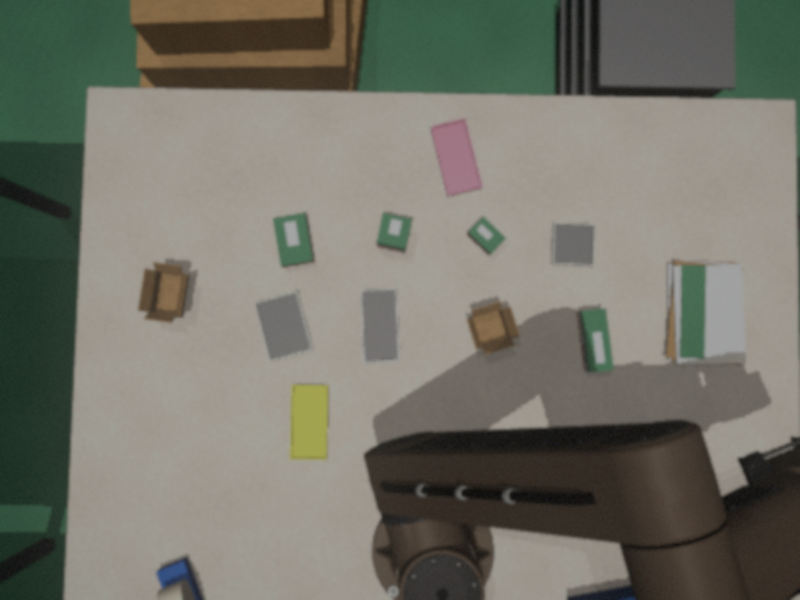

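View pics/scene0.png

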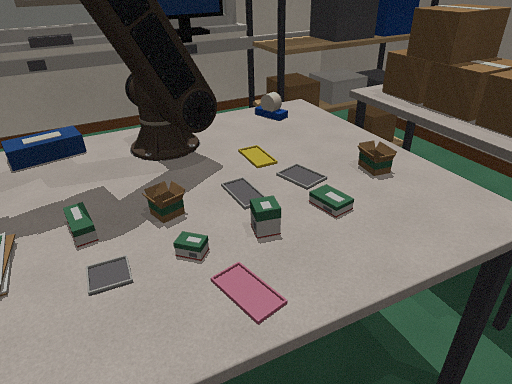

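Top view (800×600 pixels). Closed cartons: flat (294,239), tall (394,231), small (486,235), long (597,340). Grey trays: wide (284,325), long (380,325), square (573,244). Could be mistaken for these: pink tray (456,157), yellow tray (310,421), open_a (492,326), open_b (166,292), and the white/green binder (708,312). I'll use the green-topped boxes and the grey trays only, and check them in a crop.

```bash
cat > h.py <<'E'
import cv2,numpy as np
from cell import *
def ray(n,c,uv):
    uv=np.atleast_2d(np.asarray(uv,float));K=c["K"];x=(uv[:,0]-K[0,2])/K[0,0];y=(uv[:,1]-K[1,2])/K[1,1]
    if n=="wrist":
        r=np.hypot(x,y)+1e-12;d=np.c_[x/r*np.sin(r),y/r*np.sin(r),np.cos(r)]
    else: d=np.c_[x,y,np.ones(len(x))]
    return d@c["R"]
def plane(n,c,uv,z):
    o=-c["R"].T@c["t"];d=ray(n,c,uv);return (o+d*((z-o[2])/d[:,2])[:,None])[:,:2]
def rect(P):
    (x,y),(w,h),a=cv2.minAreaRect(P.astype(np.float32))
    if w<h:w,h,a=h,w,a+90
    return np.round([x,y,w,h,(a+90)%180-90],1)
E
python3 - <<'E'
from h import *
p=np.load("top0p.npy");d=np.load("top0.npy");c=get_calibration("top")
hsv=cv2.cvtColor(p,cv2.COLOR_BGR2HSV)
O={'flat':(294,239,34),'tall':(394,231,78),'small':(486,235,40),'long':(597,340,48),'twide':(284,325,3),'tlong':(380,325,3),'tsq':(573,244,3)}
s=.64
for k,(u,v,z) in O.items():
    u,v=int(u*s),int(v*s);w=32;sub=p[v-w:v+w,u-w:u+w].astype(int);
    if z>3:
        m=(hsv[v-w:v+w,u-w:u+w,1]>90)&(abs(hsv[v-w:v+w,u-w:u+w,0].astype(int)-75)<20)
    else: m=(sub.max(2)<135)&(hsv[v-w:v+w,u-w:u+w,1]<40)
    m=cv2.morphologyEx(m.astype(np.uint8),cv2.MORPH_CLOSE,np.ones((9,9)))
    n,l=cv2.connectedComponents(m);yy,xx=np.nonzero(l==l[w,w])
    P=plane("top",c,np.c_[xx+u-w,yy+v-w],z)
    print(k,sub[w,w],rect(P),'depthz',round(float(-1/c["R"][2,2]*0+np.median(d[v-3:v+4,u-3:u+4])),0))
for k,(u,v) in {'open_a':(492,326),'open_b':(166,292)}.items(): print(k,plane("top",c,[[u*s,v*s]],30))
cv2.imwrite("pics/crop0.png",cv2.resize(p[120:250,80:420],None,fx=2.3,fy=2.3,interpolation=cv2.INTER_CUBIC))
w=get_calibration("wrist");print(w, -w["R"].T@w["t"])
E
```

```text
flat [163 164 162] [632.4 298.  203.7 202.5   1.4] depthz 1597.0
tall [163 163 162] [645.8  93.5 197.4 196.6   1.1] depthz 1552.0
small [163 164 164] [645.5 -94.9 202.5 201.    0.9] depthz 1589.0
long [162 161 161] [ 437.2 -318.6  200.5  197.2  -88.9] depthz 1564.0
twide [111 112 114] [450.4 318.2 120.   86.1  16.4] depthz 1617.0
tlong [112 115 116] [456.4 117.6 143.7  67.    3.9] depthz 1615.0
tsq [106 107 109] [ 6.329e+02 -2.795e+02  8.490e+01  8.440e+01  2.000e-01] depthz 1623.0
open_a [[ 457.67785986 -111.90209005]]
open_b [[513.66885186 554.64347586]]
{'K': array([[297.31863964,   0.        , 256.10455879],
       [  0.        , 297.31863964, 194.88092756],
       [  0.        ,   0.        ,   1.        ]]), 'R': array([[ 0.37929718, -0.92527381, -0.00142555],
       [-0.8880577 , -0.36447289,  0.28020176],
       [-0.25978293, -0.10501376, -0.95994007]]), 't': array([-624.06975302,  -29.94513432,  391.74809883])} [ 311.88435635 -547.21064452  383.55573184]
```

View pics/crop0.png

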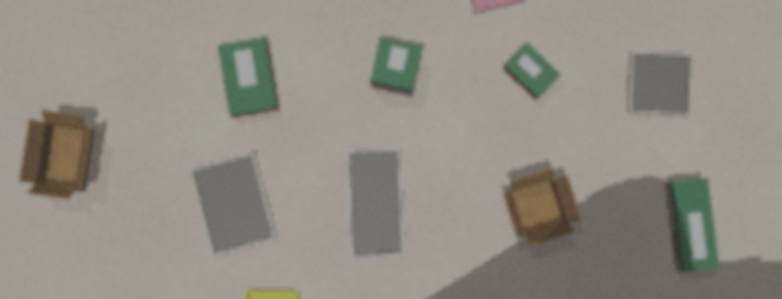

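```bash
cat > top.py <<'E'
from h import *
O={'flat':(294,239,34),'tall':(394,231,78),'small':(486,235,40),'long':(597,340,48)}
def tops(p,O=O,s=.64,w=32):
    c=get_calibration("top")
    for k,(u,v,z) in O.items():
        u,v=int(u*s),int(v*s);sub=p[v-w:v+w,u-w:u+w].astype(int);g=sub[...,1]-sub[...,2]
        m=(g>25).astype(np.uint8);n,l,st,_=cv2.connectedComponentsWithStats(m);i=1+st[1:,4].argmax()
        G=sub[...,1][l==i];t=cv2.threshold(G.astype(np.uint8),0,255,cv2.THRESH_OTSU)[0]
        for thr in (0,t*1.0):
            mm=((l==i)&(sub[...,1]>thr)).astype(np.uint8);n2,l2,s2,_=cv2.connectedComponentsWithStats(mm);j=1+s2[1:,4].argmax()
            yy,xx=np.nonzero(l2==j);print(k,t,np.percentile(G,[10,50,90]),rect(plane("top",c,np.c_[xx+u-w,yy+v-w],z)))
E
python3 - <<'E'
from top import *
tops(np.load("top0p.npy"))
E
```

```text
flat 113.0 [109. 112. 116.] [627.3 298.4  95.7  62.2  11.5]
flat 113.0 [109. 112. 116.] [663.7 305.5  48.6  36.2 -62. ]
tall 107.0 [109.2 113.  118. ] [642.4  92.1  57.7  55.2 -11.1]
tall 107.0 [109.2 113.  118. ] [643.9  91.8  55.3  54.9 -10.3]
small 107.0 [107.3 113.  117. ] [642.7 -96.9  56.2  40.7  46.2]
small 107.0 [107.3 113.  117. ] [643.6 -97.7  56.2  38.4  46.2]
long 100.0 [ 98.4 109.  114.3] [ 433.8 -319.6  120.8   44.4    8.2]
long 100.0 [ 98.4 109.  114.3] [ 434.3 -323.5  121.9   41.3   11.5]
```

>>> servo_tool(moves=[0.15,0.2,0,-0.03,1,0.3,0.4,0,-0.06,1,0.49,0.64,-0.08,-0.069,1,0.49,0.64,-0.08,-0.069,1,0.49,0.64,-0.08,-0.069,1,0.49,0.64,-0.08,-0.069,1,0.49,0.64,-0.08,-0.069,1,0.49,0.64,-0.08,-0.069,1,0.49,0.64,-0.08,-0.069,1,0.49,0.64,-0.08,-0.069,1,0.49,0.64,-0.08,-0.069,1,0.49,0.64,-0.08,-0.069,1])

```text
t: 1.1
eef_pos: [433.6, -322.8, 182.7]
tcp_rot: [3.141, 0.0, 0.173]
ft_force: [1.1, -1.6, -0.2]
opening: 0.998
grip_force: 0.0
```

```bash
python3 - <<'E'
from h import *
c=get_calibration("wrist");p,d=read_camera("wrist");s=state();print(s["eef_pos"],s["tcp_rot"],s["qvel"].round(3))
np.savez("w1.npz",p=p,d=d,R=c["R"],t=c["t"],K=c["K"]);cv2.imwrite("pics/w1.png",cv2.resize(p,(768,576)))
E
```

```text
[ 433.50650603 -322.91211734  182.70462471] [ 3.14131996e+00 -3.25971584e-06  1.72481867e-01] [-0.003 -0.001  0.001  0.002  0.001  0.004]
```

View pics/w1.png

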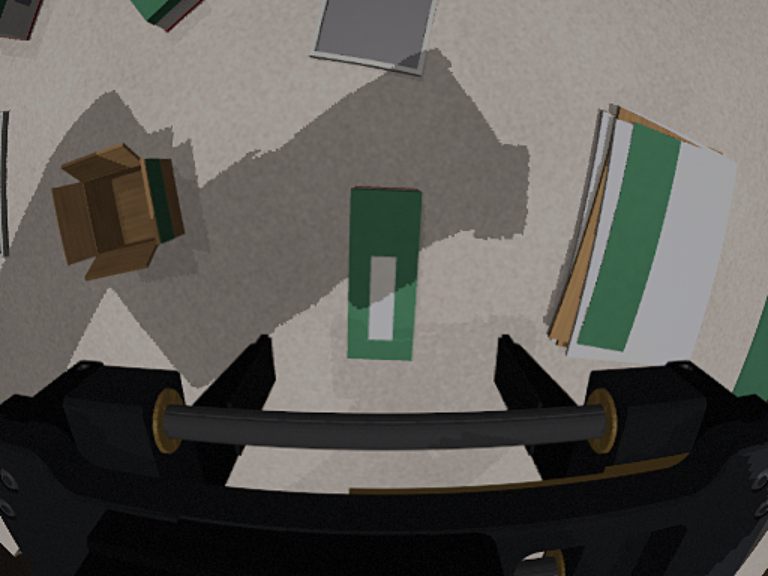

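Wrist view: the long carton's top has corners at about (350,190), (421,191), (412,361) and (347,358). Open_a is at (120,210), well clear.

```bash
cat >> h.py <<'E'
def corners(uv,z,c):
    P=plane("wrist",c,np.array(uv)/1.5,z);print(P.round(1).tolist(),rect(P),P.mean(0).round(1));return P
def green(p,c,z,lo=(60,80),seed=None):
    q=p.astype(int);m=((q[...,1]-q[...,2]>20)).astype(np.uint8)
    n,l,st,ce=cv2.connectedComponentsWithStats(m)
    for i in range(1,n):
        if st[i,4]>600:
            yy,xx=np.nonzero(l==i);print(ce[i].round(),st[i,4],rect(plane("wrist",c,np.c_[xx,yy],z)))
def snap(name,z=None):
    c=get_calibration("wrist");p,d=read_camera("wrist");s=state();print(s["eef_pos"].round(1),s["tcp_rot"].round(4),"w",round(s["opening"]*95,1))
    np.savez(name+".npz",p=p,d=d,**c);cv2.imwrite(f"pics/{name}.png",cv2.resize(p,(768,576)))
    if z:green(p,c,z)
    return p,d,c
E
python3 - <<'E'
from h import *
c=np.load("w1.npz")
corners([(350,188),(421,190),(412,361),(347,358)],48,c)
green(c["p"],c,48)
u=[(c["d"][v,u]) for u,v in((245,190),(300,260))];print(u)
E
```

```text
[[493.3, -288.4], [500.2, -336.1], [375.2, -353.5], [369.3, -305.0]] [ 434.3 -320.6  126.1   48.8    8. ] [ 434.5 -320.7]
[421. 159.] 4809 [ 497.7 -505.6  177.9   46.8   -1.5]
[255. 178.] 4160 [ 434.6 -320.5  124.9   48.2    7.4]
[504. 242.] 794 [ 414.3 -698.1  127.4   54.7   32.8]
[np.float32(316.2424), np.float32(394.03134)]
```

>>> servo_tool(moves=[0.002,0.005,-0.08,-0.012,1,0.002,0.005,-0.16,-0.012,1,0.002,0.005,-0.24,-0.012,1,0.002,0.005,-0.31,-0.012,1,0.002,0.005,-0.37,-0.012,1,0.002,0.005,-0.4,-0.012,1,0.002,0.005,-0.416,-0.012,1,0.002,0.005,-0.416,-0.012,1,0.002,0.005,-0.416,-0.012,0.4,0.002,0.005,-0.416,-0.012,0.3,0.002,0.005,-0.416,-0.012,0.3,0.002,0.005,-0.416,-0.012,0.3])

```text
t: 2.15
eef_pos: [435.2, -320.2, 17.2]
tcp_rot: [3.14, -0.001, 0.136]
ft_force: [-0.6, -1.0, 0.5]
opening: 0.774
grip_force: 0.0
```

>>> servo_tool(moves=[0,0,0,0,0.3,0,0,0,0,0.3,0,0,0,0,0.3,0,0,0,0,0.3])

```text
t: 2.48
eef_pos: [435.0, -320.0, 16.4]
tcp_rot: [3.141, -0.0, 0.136]
ft_force: [-0.4, -0.0, 2.1]
opening: 0.501
grip_force: 30.0
```

>>> servo_tool(moves=[0,0,0.05,0,0.3,0,0,0.12,0,0.3,0,0,0.2,0,0.3,0,0.05,0.28,0,0.3,0,0.12,0.34,0,0.3,0.01,0.2,0.36,-0.01,0.3,0.01,0.29,0.36,-0.01,0.3,0.02,0.38,0.36,-0.02,0.3,0.03,0.47,0.36,-0.022,0.3,0.04,0.56,0.36,-0.022,0.3,0.05,0.64,0.36,-0.022,0.3,0.05,0.72,0.36,-0.022,0.3])

```text
t: 3.48
eef_pos: [455.0, -30.1, 160.2]
tcp_rot: [3.142, -0.0, 0.067]
ft_force: [0.6, -0.2, -2.9]
opening: 0.504
grip_force: 30.0
```

>>> servo_tool(moves=[0,0.09,0,0,0.3,0,0.18,0,0,0.3,0,0.27,0,0,0.3,0,0.34,0,0,0.3,0,0.37,0,0,0.3,0,0.37,0,0,0.3,0,0.37,0,0,0.3,0,0.37,0,0,0.3])

```text
t: 4.15
eef_pos: [454.7, 115.6, 160.1]
tcp_rot: [3.141, 0.001, 0.067]
ft_force: [0.0, -0.1, -2.5]
opening: 0.503
grip_force: 30.0
```

```bash
python3 - <<'E'
from h import *
snap("w2")
E
```

```text
[454.9 115.3 160.2] [3.1414e+00 3.0000e-04 6.6400e-02] w 47.8
```

View pics/w2.png

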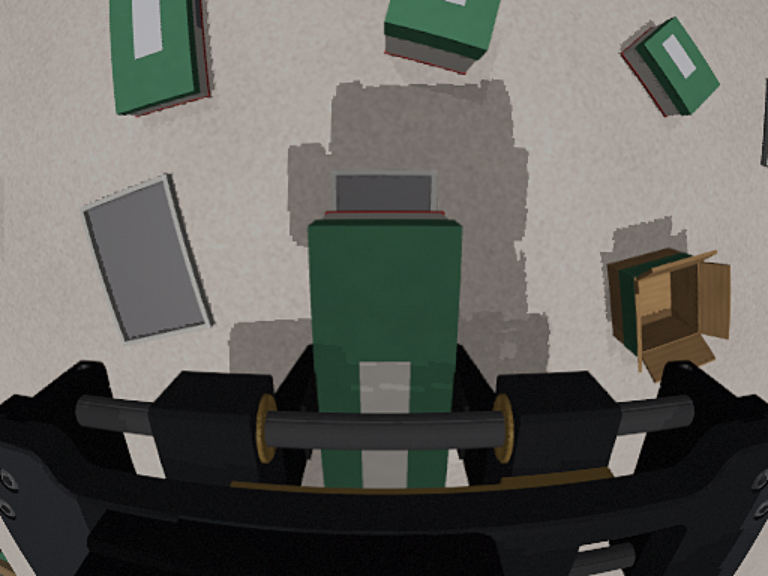

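Wrist view: the long carton is over the long tray, whose far rim corners are (332,172) and (437,173). The wide tray is at (83,208), (168,175), (213,326), (125,342), and open_a is at (665,310).

```bash
python3 - <<'E'
from h import *
c=np.load("w2.npz")
corners([(83,208),(168,175),(213,326),(125,342)],9,c)
corners([(332,172),(437,173)],9,c)
corners([(674,18),(719,82),(686,115),(636,48)],40,c)
E
```

```text
[[498.3, 374.3], [523.8, 287.4], [403.4, 251.5], [380.2, 340.8]] [450.7 313.4 125.6  92.2  16.3] [451.4 313.5]
[[527.6, 158.3], [531.8, 83.5]] [529.7 120.9  74.9   0.  -86.8] [529.7 120.9]
[[679.0, -87.9], [638.7, -135.2], [602.9, -100.8], [643.4, -52.0]] [641.1 -93.6  66.4  50.3  49.6] [641. -94.]
```

>>> servo_tool(moves=[0,0.004,-0.07,0,0.3,0,0.004,-0.15,0,0.3,0,0.004,-0.23,0,0.3,0,0.004,-0.29,0,0.3,0,0.004,-0.325,0,0.3,0,0.004,-0.335,0,0.3,0,0.004,-0.34,0,0.3,0,0.004,-0.345,0,0.3,0,0.004,-0.348,0,0.3,0,0.004,-0.35,0,0.3,0,0.004,-0.351,0,0.3,0,0.004,-0.351,0,0.3])

```text
t: 5.2
eef_pos: [455.1, 117.7, 20.3]
tcp_rot: [3.142, -0.001, 0.067]
ft_force: [0.1, 0.0, -3.1]
opening: 0.506
grip_force: 30.0
```

>>> servo_tool(moves=[0,0,-0.0012,0,0.3,0,0,-0.0025,0,0.3,0,0,-0.003,0,0.3,0,0,-0.003,0,0.3])

```text
t: 5.53
eef_pos: [455.1, 117.8, 19.4]
tcp_rot: [3.142, -0.001, 0.067]
ft_force: [-1.2, 0.2, 9.5]
opening: 0.505
grip_force: 30.0
```

>>> servo_tool(moves=[0,0,0,0,1,0,0,0,0,1,0,0,0,0,1,0,0,0,0,1,0,0,0,0,1,0,0,0.04,0,1,0,0,0.12,0,1,0,0,0.2,0,1,0,0,0.28,0,1,0.05,0.06,0.35,0,1,0.1,0.12,0.4,0.02,1,0.15,0.18,0.45,0.04,1])

```text
t: 6.53
eef_pos: [515.6, 190.6, 200.8]
tcp_rot: [3.142, -0.002, 0.195]
ft_force: [0.6, -1.0, -0.9]
opening: 1.001
grip_force: 0.0
```

>>> servo_tool(moves=[0.06,0.08,0,0,1,0.13,0.16,0,0,1,0.19,0.24,0,0,1,0.2,0.27,0,0,1,0.2,0.27,0,0,1,0.2,0.27,0,0,1,0.2,0.27,0,0,1])

```text
t: 7.12
eef_pos: [594.2, 296.8, 198.5]
tcp_rot: [3.141, 0.001, 0.193]
ft_force: [0.2, 0.2, -0.2]
opening: 1.0
grip_force: 0.0
```

```bash
python3 - <<'E'
from h import *
snap("w3",34)
E
```

```text
[594.3 296.6 198.8] [3.1413e+00 5.0000e-04 1.9220e-01] w 95.1
[260. 152.] 4011 [628.2 300.   99.1  66.4  10.9]
[436. 184.] 1676 [638.3  59.8  70.7  69.6  79.4]
```

View pics/w3.png

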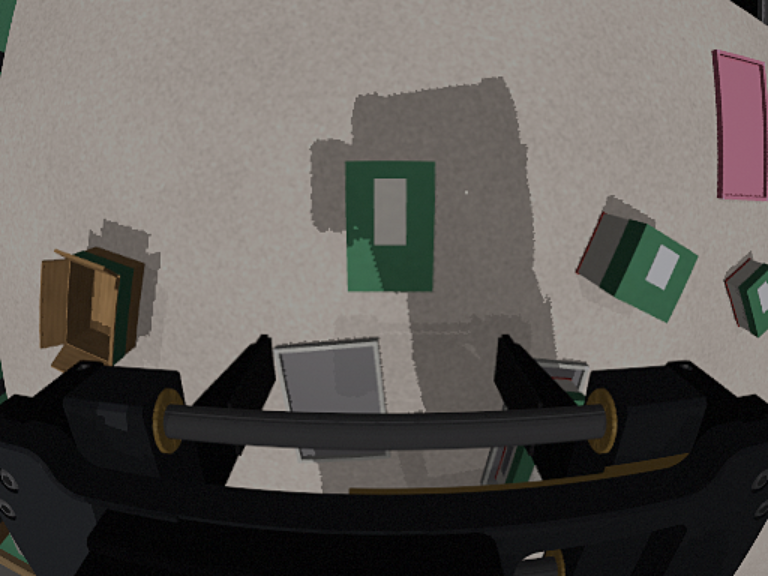

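Wrist view: the flat carton's top spans (346,162) to (435,292) and is isolated. It measures (628.2, 300.0) with yaw 10.9°.

>>> servo_tool(moves=[0.05,0.005,-0.05,0,1,0.085,0.0085,-0.11,0,1,0.085,0.0085,-0.19,0,1,0.085,0.0085,-0.27,0,1,0.085,0.0085,-0.35,0,1,0.085,0.0085,-0.41,0,1,0.085,0.0085,-0.445,0,1,0.085,0.0085,-0.46,0,1,0.085,0.0085,-0.464,0,1,0.085,0.0085,-0.464,0,0.6,0.085,0.0085,-0.464,0,0.5,0.085,0.0085,-0.464,0,0.5])

```text
t: 8.17
eef_pos: [629.6, 301.3, 14.7]
tcp_rot: [-3.141, -0.002, 0.193]
ft_force: [-0.8, -1.3, -0.1]
opening: 0.847
grip_force: 0.0
```

>>> servo_tool(moves=[0,0,0,0,0.5,0,0,0,0,0.5,0,0,0,0,0.5,0,0,0,0,0.5])

```text
t: 8.5
eef_pos: [629.2, 301.1, 13.9]
tcp_rot: [3.141, -0.001, 0.193]
ft_force: [-0.5, -0.8, 5.9]
opening: 0.69
grip_force: 30.0
```

>>> servo_tool(moves=[0,0,0.04,0,0.5,0,0,0.1,0,0.5,0,0,0.17,0,0.5,-0.05,0.005,0.22,0,0.5,-0.13,0.01,0.22,0.01,0.5,-0.22,0.02,0.22,0.02,0.5,-0.31,0.03,0.22,0.03,0.5,-0.39,0.0385,0.22,0.03,0.5,-0.43,0.0385,0.22,0.03,0.5,-0.443,0.0385,0.22,0.03,0.5,-0.443,0.0385,0.22,0.03,0.5,-0.443,0.0385,0.22,0.03,0.5])

```text
t: 9.5
eef_pos: [452.7, 316.8, 101.3]
tcp_rot: [-3.142, -0.001, 0.287]
ft_force: [0.2, 1.5, -0.7]
opening: 0.694
grip_force: 30.0
```

>>> servo_tool(moves=[0,0,-0.06,0,0.5,0,0,-0.12,0,0.5,0,0,-0.17,0,0.5,0,0,-0.195,0,0.5,0,0,-0.2,0,0.5,0,0,-0.203,0,0.5,0,0,-0.206,0,0.5,0,0,-0.208,0,0.5,0,0,-0.208,0,0.5,0,0,-0.208,0,0.5])

```text
t: 10.33
eef_pos: [452.0, 316.7, 18.5]
tcp_rot: [-3.141, -0.001, 0.287]
ft_force: [0.1, 0.8, -0.9]
opening: 0.694
grip_force: 30.0
```

>>> servo_tool(moves=[0,0,-0.0015,0,0.5,0,0,-0.0025,0,0.5,0,0,-0.0033,0,0.5,0,0,-0.0033,0,0.5,0,0,-0.0033,0,0.5])

```text
t: 10.75
eef_pos: [451.7, 316.6, 16.8]
tcp_rot: [3.142, -0.0, 0.287]
ft_force: [-1.1, 0.3, 4.8]
opening: 0.69
grip_force: 30.0
```

>>> servo_tool(moves=[0,0,0,0,1,0,0,0,0,1,0,0,0,0,1,0,0,0,0,1,0,0,0.02,0,1,0,0,0.08,0,1,0,0,0.16,0,1,0,0,0.24,0,1,0.02,-0.03,0.32,-0.02,1,0.06,-0.09,0.38,-0.05,1,0.1,-0.16,0.44,-0.08,1,0.14,-0.23,0.48,-0.1,1])

```text
t: 11.75
eef_pos: [508.3, 223.8, 211.7]
tcp_rot: [-3.141, -0.003, -0.031]
ft_force: [0.7, 0.8, 0.6]
opening: 1.001
grip_force: 0.0
```

>>> servo_tool(moves=[0.05,-0.08,0.02,-0.02,1,0.1,-0.16,0.04,-0.05,1,0.15,-0.24,0.04,-0.05,1,0.2,-0.32,0.04,-0.05,1,0.2,-0.325,0.04,-0.05,1,0.2,-0.325,0.04,-0.05,1,0.2,-0.325,0.04,-0.05,1,0.2,-0.325,0.04,-0.05,1])

```text
t: 12.42
eef_pos: [587.1, 95.4, 224.8]
tcp_rot: [-3.142, 0.0, -0.183]
ft_force: [0.2, 0.4, -0.2]
opening: 1.0
grip_force: 0.0
```

```bash
python3 - <<'E'
from h import *
snap("w4",78)
E
```

```text
[587.1  95.6 224.8] [-3.1416e+00  1.0000e-04 -1.8280e-01] w 94.9
[397. 109.] 1251 [645.2 -76.8  58.1  41.8  47.1]
[250. 134.] 2498 [643.4  92.2  59.6  59.2  79.4]
[252. 254.] 1399 [498.8 117.4  59.9  45.5   2.9]
```

View pics/w4.png

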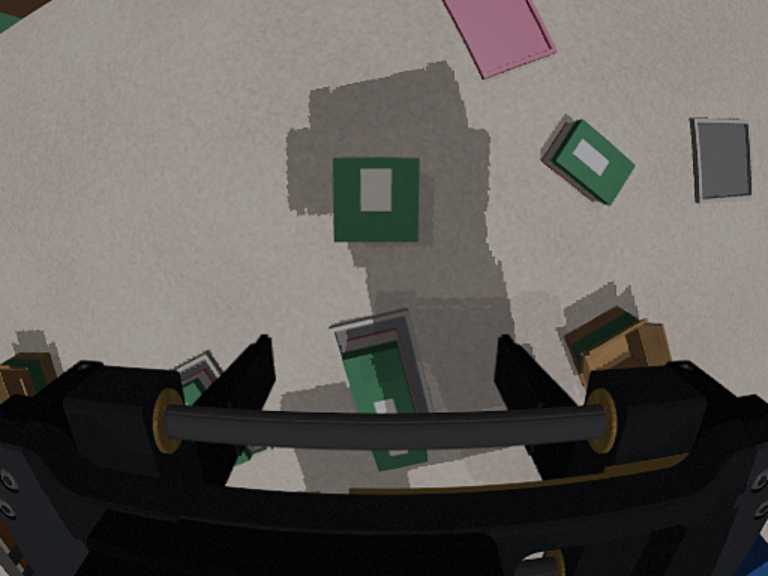

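Wrist view: the tall carton's top spans (334,158) to (419,241) and measures (643.4, 92.2) with yaw −10.6°. The long carton lies inside its tray at (380,390).

>>> servo_tool(moves=[0.08,-0.005,0,0,1,0.135,-0.0085,-0.03,0,1,0.14,-0.0085,-0.1,0,1,0.14,-0.0085,-0.18,0,1,0.14,-0.0085,-0.26,0,1,0.14,-0.0085,-0.34,0,1,0.14,-0.0085,-0.41,0,1,0.14,-0.0085,-0.46,0,1,0.14,-0.0085,-0.48,0,1,0.14,-0.0085,-0.487,0,1,0.14,-0.0085,-0.487,0,0.5,0.14,-0.0085,-0.487,0,0.5])

```text
t: 13.47
eef_pos: [644.3, 91.6, 31.1]
tcp_rot: [-3.141, -0.002, -0.184]
ft_force: [-0.8, 0.9, 0.9]
opening: 0.913
grip_force: 0.0
```

>>> servo_tool(moves=[0,0,0,0,0.45,0,0,0,0,0.45,0,0,0,0,0.45,0,0,0,0,0.45,0,0,0,0,0.45])

```text
t: 13.88
eef_pos: [643.9, 91.1, 30.3]
tcp_rot: [-3.142, -0.001, -0.184]
ft_force: [-1.0, 0.1, 4.6]
opening: 0.63
grip_force: 30.0
```

>>> servo_tool(moves=[0,0,0.04,0,0.45,0,0,0.1,0,0.45,0,0,0.17,0,0.45,0,0,0.24,0,0.45,0,-0.05,0.3,0,0.45,0,-0.12,0.32,0.01,0.45,0,-0.2,0.32,0.02,0.45,-0.01,-0.29,0.32,0.03,0.45,-0.015,-0.38,0.32,0.04,0.45,-0.02,-0.47,0.32,0.05,0.45,-0.025,-0.56,0.32,0.06,0.45,-0.027,-0.65,0.32,0.06,0.45])

```text
t: 14.88
eef_pos: [632.3, -170.6, 157.7]
tcp_rot: [-3.142, 0.0, 0.006]
ft_force: [1.8, -0.0, -1.8]
opening: 0.63
grip_force: 30.0
```

>>> servo_tool(moves=[0,-0.08,0,0,0.45,0,-0.16,0,0,0.45,0,-0.23,0,0,0.45,0,-0.265,0,0,0.45,0,-0.275,0,0,0.45,0,-0.275,0,0,0.45,0,-0.275,0,0,0.45,0,-0.275,0,0,0.45])

```text
t: 15.55
eef_pos: [633.1, -277.2, 157.8]
tcp_rot: [-3.141, 0.0, 0.006]
ft_force: [0.1, -0.6, -0.8]
opening: 0.631
grip_force: 30.0
```

```bash
python3 - <<'E'
from h import *
snap("w5")
c=np.load("w4.npz");corners([(690,119),(747,117),(752,195),(697,202)],9,c)
E
```

```text
[ 633.1 -277.3  157.9] [-3.1415e+00  1.0000e-04  6.0000e-03] w 59.3
[[676.4, -232.1], [677.6, -322.0], [590.6, -320.4], [590.9, -231.5]] [ 634.2 -276.7   90.2   87.1   89.8] [ 633.9 -276.5]
```

View pics/w5.png

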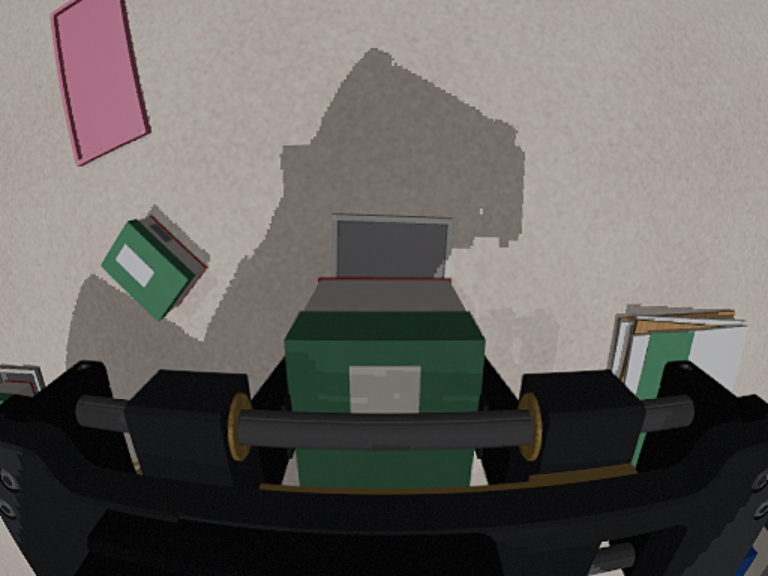

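Wrist view: the tall carton is over the square tray, whose far rim corners are (332,214) and (453,217). The small carton is at (155,268).

```bash
python3 - <<'E'
from h import *
c=np.load("w5.npz")
corners([(332,214),(453,217)],9,c);corners([(337,221),(448,222)],3,c)
green(c["p"],c,40)
E
```

```text
[[678.2, -238.9], [676.6, -325.9]] [ 677.4 -282.4   87.     0.    88.9] [ 677.4 -282.4]
[[672.3, -241.8], [672.1, -323.2]] [ 672.2 -282.5   81.4    0.    89.8] [ 672.2 -282.5]
[ 97. 182.] 1557 [643.9 -98.2  65.2  45.3  47.2]
[441. 240.] 912 [ 566.3 -510.2   60.9   48.    -0.8]
[256. 247.] 4739 [ 565.3 -276.7  143.    60.3  -90. ]
[256. 312.] 2818 [ 480.  -276.9  142.2   39.4  -89.8]
```

>>> servo_tool(moves=[0,-0.009,-0.06,0,0.45,0,-0.009,-0.13,0,0.45,0,-0.009,-0.2,0,0.45,0,-0.009,-0.26,0,0.45,0,-0.009,-0.29,0,0.45,0,-0.009,-0.297,0,0.45,0,-0.009,-0.302,0,0.45,0,-0.009,-0.306,0,0.45,0,-0.009,-0.309,0,0.45,0,-0.009,-0.31,0,0.45,0,-0.009,-0.31,0,0.45,0,-0.009,-0.31,0,0.45])

```text
t: 16.6
eef_pos: [633.1, -282.6, 34.4]
tcp_rot: [3.141, -0.001, 0.004]
ft_force: [-0.0, 0.2, -1.3]
opening: 0.629
grip_force: 30.0
```

>>> servo_tool(moves=[0,0.003,-0.001,0,0.45,0,0.003,-0.002,0,0.45,0,0.003,-0.003,0,0.45,0,0.003,-0.0035,0,0.45,0,0.003,-0.0035,0,0.45])

```text
t: 17.02
eef_pos: [633.0, -281.2, 33.3]
tcp_rot: [3.141, -0.0, 0.004]
ft_force: [-3.1, 0.8, 8.1]
opening: 0.631
grip_force: 30.0
```

>>> servo_tool(moves=[0,0,0,0,1,0,0,0,0,1,0,0,0,0,1,0,0,0,0,1,0,0,0.02,0,1,0,0,0.08,0,1,0,0,0.16,0,1,0,0,0.24,0,1,0,0,0.31,0,1,-0.01,0.06,0.37,0.04,1,-0.015,0.13,0.37,0.08,1,-0.02,0.2,0.37,0.12,1])

```text
t: 18.02
eef_pos: [625.1, -201.0, 182.8]
tcp_rot: [3.139, -0.003, 0.384]
ft_force: [0.5, 0.2, -0.5]
opening: 1.003
grip_force: 0.0
```

>>> servo_tool(moves=[0,0.07,0,0.04,1,-0.005,0.14,0,0.08,1,-0.01,0.18,0,0.12,1,-0.013,0.193,0,0.14,1,-0.013,0.193,0,0.14,1,-0.013,0.193,0,0.14,1,-0.013,0.193,0,0.14,1,-0.013,0.193,0,0.14,1])

```text
t: 18.68
eef_pos: [619.8, -124.9, 180.4]
tcp_rot: [3.141, -0.0, 0.817]
ft_force: [-1.2, -0.4, 0.1]
opening: 1.002
grip_force: 0.0
```

```bash
python3 - <<'E'
from h import *
snap("w6",40)
E
```

```text
[ 619.7 -124.8  180.3] [3.1415e+00 1.0000e-04 8.1700e-01] w 94.9
[475.  21.] 3322 [ 979.1 -162.9  171.3   68.   -26.6]
[ 31. 135.] 2042 [447.  125.1 128.9  50.6   3.7]
[255. 153.] 2016 [643.7 -96.7  64.3  43.4  47.4]
```

>>> servo_tool(moves=[0.03,0.035,-0.04,0.003,1,0.06,0.07,-0.08,0.003,1,0.06,0.07,-0.16,0.003,1,0.06,0.07,-0.24,0.003,1,0.06,0.07,-0.31,0.003,1,0.06,0.07,-0.37,0.003,1,0.06,0.07,-0.4,0.003,1,0.06,0.07,-0.412,0.003,1,0.06,0.07,-0.416,0.003,1,0.06,0.07,-0.416,0.003,0.6,0.06,0.07,-0.416,0.003,0.3,0.06,0.07,-0.416,0.003,0.3])

```text
t: 19.73
eef_pos: [644.3, -96.3, 15.3]
tcp_rot: [3.14, -0.001, 0.828]
ft_force: [0.1, 0.1, 0.1]
opening: 0.846
grip_force: 0.0
```

>>> servo_tool(moves=[0,0,0,0,0.3,0,0,0,0,0.3,0,0,0,0,0.3,0,0,0,0,0.3,0,0,0,0,0.3,0,0,0,0,0.3])

```text
t: 20.23
eef_pos: [643.8, -96.1, 14.0]
tcp_rot: [3.141, -0.0, 0.829]
ft_force: [0.4, 0.2, 0.1]
opening: 0.464
grip_force: 30.0
```

>>> servo_tool(moves=[0,0,0.05,0,0.3,0,0,0.12,0,0.3,0,0,0.2,0,0.3,0,0,0.28,0,0.3,-0.03,0.05,0.35,-0.02,0.3,-0.07,0.11,0.4,-0.05,0.3,-0.12,0.18,0.42,-0.08,0.3,-0.17,0.26,0.42,-0.11,0.3,-0.22,0.34,0.42,-0.14,0.3,-0.27,0.42,0.42,-0.173,0.3,-0.32,0.5,0.42,-0.173,0.3,-0.37,0.58,0.42,-0.173,0.3])

```text
t: 21.23
eef_pos: [494.4, 137.1, 182.0]
tcp_rot: [3.142, -0.0, 0.284]
ft_force: [0.6, 0.5, -0.8]
opening: 0.459
grip_force: 30.0
```

>>> servo_tool(moves=[-0.05,0.08,0,0,0.3,-0.11,0.16,0,0,0.3,-0.17,0.24,0,0,0.3,-0.22,0.32,0,0,0.3,-0.26,0.38,0,0,0.3,-0.2775,0.4025,0,0,0.3,-0.2775,0.4025,0,0,0.3,-0.2775,0.4025,0,0,0.3,-0.2775,0.4025,0,0,0.3,-0.2775,0.4025,0,0,0.3])

```text
t: 22.07
eef_pos: [385.5, 295.9, 181.9]
tcp_rot: [3.141, 0.0, 0.284]
ft_force: [-0.2, -0.8, -0.6]
opening: 0.462
grip_force: 30.0
```

```bash
python3 - <<'E'
from h import *
snap("w7",37)
E
```

```text
[385.5 296.  181.9] [3.1414e+00 1.0000e-04 2.8340e-01] w 44.2
[255. 124.] 4789 [450.  316.8 100.7  66.2  16.7]
[420. 170.] 2912 [453.5 109.7 130.3  51.3   3.8]
[256. 237.] 3961 [318.3 277.1  97.7  87.6 -73.8]
[256. 304.] 621 [231.3 252.1  96.7  14.  -73.8]
```

View pics/w7.png

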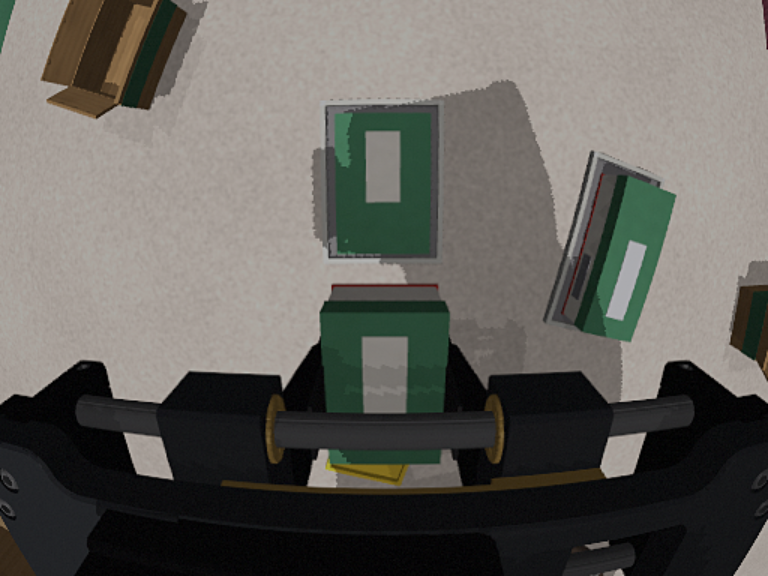

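Wrist view: the flat carton is seated in the wide tray, spanning (330,110) to (436,258) and measuring (450.0, 316.8) at 16.7°. The small carton is held straight.

>>> servo_tool(moves=[0.06,0.02,0,0.002,0.3,0.12,0.04,-0.03,0.002,0.3,0.155,0.05,-0.08,0.002,0.3,0.163,0.0525,-0.14,0.002,0.3,0.163,0.0525,-0.2,0.002,0.3,0.163,0.0525,-0.25,0.002,0.3,0.163,0.0525,-0.29,0.002,0.3,0.163,0.0525,-0.31,0.002,0.3,0.163,0.0525,-0.317,0.002,0.3,0.163,0.0525,-0.322,0.002,0.3,0.163,0.0525,-0.324,0.002,0.3,0.163,0.0525,-0.324,0.002,0.3])

```text
t: 23.12
eef_pos: [450.3, 318.0, 53.1]
tcp_rot: [-3.141, -0.001, 0.291]
ft_force: [0.5, 1.0, -1.1]
opening: 0.461
grip_force: 30.0
```

>>> servo_tool(moves=[0,0,0,0,0.3,0,0,-0.001,0,0.3,0,0,-0.0015,0,0.3,0,0,-0.0015,0,0.3])

```text
t: 23.45
eef_pos: [450.0, 318.0, 52.0]
tcp_rot: [3.142, -0.0, 0.292]
ft_force: [-0.6, 0.1, -0.4]
opening: 0.461
grip_force: 30.0
```

>>> servo_tool(moves=[0.002,-0.0025,0,-0.001,0.3,0.002,-0.0025,0,-0.001,0.3,0.002,-0.0025,-0.001,-0.001,0.3,0.002,-0.0025,-0.002,-0.001,0.3,0.002,-0.0025,-0.003,-0.001,0.3,0.002,-0.0025,-0.003,-0.001,0.3])

```text
t: 23.95
eef_pos: [450.7, 316.9, 51.0]
tcp_rot: [3.142, -0.0, 0.288]
ft_force: [-0.9, -0.6, 6.2]
opening: 0.463
grip_force: 30.0
```

Contact. I'll release slowly, lift, and back off.

>>> servo_tool(moves=[0,0,0,0,0.55,0,0,0,0,0.7,0,0,0,0,0.85,0,0,0,0,0.9,0,0,0,0,0.9,0,0,0.02,0,0.9,0,0,0.08,0,0.9,0,0,0.16,0,0.9,0,0,0.24,0,0.9,0,0,0.32,0,0.9,-0.05,-0.02,0.38,0,0.9,-0.12,-0.04,0.38,0,0.9])

```text
t: 24.95
eef_pos: [404.8, 301.7, 207.2]
tcp_rot: [-3.14, -0.008, 0.288]
ft_force: [0.2, -0.5, 0.1]
opening: 0.899
grip_force: 0.0
```

>>> servo_tool(moves=[-0.04,-0.01,0,0,0.9,-0.05,-0.02,0,0,0.9,-0.05,-0.02,0,0,0.9,-0.05,-0.02,0,0,0.9,-0.05,-0.02,0,0,0.9])

```text
t: 25.37
eef_pos: [383.7, 293.2, 202.5]
tcp_rot: [3.142, -0.0, 0.288]
ft_force: [1.7, -0.6, -0.4]
opening: 0.899
grip_force: 0.0
```

```bash
python3 - <<'E'
from h import *
p,d,c=snap("w8",77)
green(p,c,37)
q,_=read_camera("scene");cv2.imwrite("pics/scene9.png",cv2.resize(q[120:330,20:420],(800,420)))
E
```

```text
[383.6 293.1 202.4] [ 3.1415 -0.      0.2879] w 85.3
[ 5. 23.] 623 [501.8 662.3 105.7  38.1  23.4]
[253. 120.] 4578 [451.2 316.3  88.4  58.3  15.8]
[411. 165.] 2719 [454.4 135.  114.3  45.5   3.6]
[ 5. 23.] 623 [507.5 709.3 120.   43.3  23.4]
[253. 120.] 4578 [450.  316.3 100.4  66.2  15.8]
[411. 165.] 2719 [453.6 110.4 129.9  51.6   3.6]
```

View pics/w8.png

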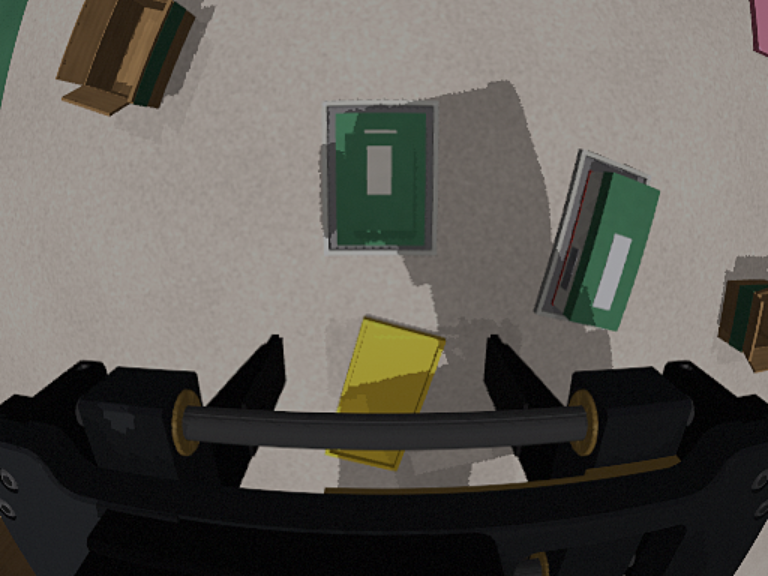

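View pics/scene9.png

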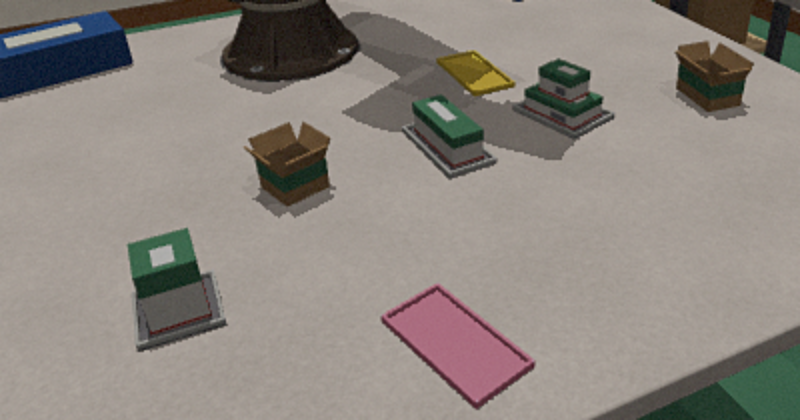

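The wrist view shows the small carton centred on the flat one at about (380,180). The scene view shows the long carton (450,130), the tall one (170,280) and the stack (565,95) all sitting inside their rims, with both open cartons undisturbed.

```bash
python3 -c "
from cell import *
print(job_done())"
```

```text
the job is handed in; nothing more can be done
None
```

I handed the job in at about 25 s of the 120 s: the long, flat and tall cartons sit inside their tray rims, the small one is centred on the flat one, and the open cartons and look-alike trays were left alone; no verdict came back.

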